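Fit the filter tube in the water filter head

TASK

Take the long plain tube (open top, no strainer head) out of the grey block and push it foot down into the wide push-fit collet of the water filter head, past the seal until it bottoms, then let go and leave it standing upright. Leave the other two tubes standing in their holes.

Things in the scene. Friction and masses are not known exactly. Their poses are not given: they have to be found in the camera images.
- tube: The tube to fit: steel, plain, 22 mm diameter, 165 mm long, 90 to 180 g; foot bevelled over 3.5 mm; dark ring 48 mm above foot. Origin: centre of its foot, z up along it. Starts upright in a grey block (26 mm holes 70 mm apart in a row), foot at height 8 mm, block top at 60 mm. At start x points across the row, y along it: closing the fingers across the row clears the neighbours.
- short_tube: Bystander in another place of the same block: 22 mm diameter, only 115 mm long. Origin at the centre of its foot, z up. Stays in the block.
- strainer_tube: Bystander in another place of the same block: 22 mm diameter, 140 mm long, its top 30 mm a strainer head 34 mm wide. Origin at the centre of its foot, z up. Stays in the block.
- collet (a point): Mouth centre, z up, of the wide black collet on the fixed filter head (metal block), 98 mm above the table. Inside: funnel 48 mm wide narrowing over 12 mm to a 25 mm bore, bottom 48 mm below the mouth. A sprung seal 25 mm down resists with 5 to 12 N, then a few N, then hard bottom with the tube's ring level with the mouth; weight alone does not pass it. A narrow collet 100 mm off in -y is not it.

How it is judged:
By the outcome, as a careful person would: the job done as asked, in the order asked, and still so for the second after the job is handed in, with the robot touching nothing.
It also fails if it takes over 45 s, if anything falls off the work surface, if the arm or the gripper's body presses on something with over 40 N, if the wrist force passes 120 N, or if a joint passes its speed limit or range.

ROBOT

A 6-joint arm with a two-finger parallel gripper is mounted at the origin on the work surface. World frame = base frame: x ahead of the robot, y to its left, z up, the work surface at z = 0. Lengths are in m, angles in rad, forces in N, time in s.
With the tool pointing down it reaches from about 0.425 to 0.95 m from the base axis. Payload 3.5 kg.
Tool frame: the origin (TCP) lies at the very end of the fingers, on their centre line; the grasp point (between the pads) lies 19 mm behind it; z points along the fingers, y is the line along which they close (so a half turn about z gives the same grasp; the last joint's range is limited). The gripper opens to 85 mm and grips with 20 to 120 N. Pads are 22 mm wide; open, the fingers measure 114 mm over their backs; the gripper's body (76 mm by 85 mm) begins 54 mm behind the grasp point. The pads swing forward as they close: fully open they stand 13 mm farther back than shut.
Start: joints at [0.962, 0.286, 1.577, -0, 1.279, -0.15], TCP at [0.299, 0.605, 0.231] pointing down, gripper open.
Joint ranges: [-2.77, 2.77], [-0.9, 2.22], [0.21, 2.48], [-1.53, 4.67], [0.24, 2.81], [-2.84, 2.84]. Speed limits (rad/s): [2.79, 2.79, 3.14, 3.14, 3.14, 3.14].

INTERFACE

Orientations are given as a unit quaternion [x, y, z, w].
In Python, from plant import ctrl gives the robot as it stands.
- The arm moves only by the tool carry_out, never from a script. Its argument "deltas" is one flat list of numbers, 6 for each row, row after row: the shift along the tool's x, y, z in m, then the turn, a rotation vector about the tool's x, y, z in rad. A call has 1 to 5 rows; each row is the pose to reach, as a shift and turn from the pose commanded when the call began, along the tool's axes at that moment; what a row does not reach only later rows make up. A row lasts 1/8 s, in which the tool goes at most 62.5 mm and 10.7 degrees, less where a joint would pass 70% of its speed; a pose out of reach is approached as far as the arm can. A call with a gripper value outside its range is refused whole. "grip" is the opening in per cent of the stroke, from 0 (shut) to 100 (fully open), set as the call begins (left out, the last holds). The fingers move at their own pace and stop on an object; "grip_force" is the grip in N (left out, the last holds). Time passes only in rows, so rows that repeat a pose let the fingers close. It gives the time, the measured TCP pose, the force, the opening and the grip force at its end, in the units of the state.
- ctrl.get_state(): the state, without advancing time (a new reading comes with each control period).
- ctrl.read_camera(name): name is "scene" or "side" or "wrist"; returns (picture, depth): 420x560x3 uint8, red, green, blue; 420x560 float32, m along the optical axis (not along the pixel's ray), 0 where there is no reading.
- ctrl.camera_model(name): a dict with "intrinsics" (3x3 intrinsics, pixels), "extrinsics" (4x4, takes a point from world to camera coordinates); the wrist camera has in their place "hand_eye" (4x4, takes a point from camera to tool coordinates, whose origin is the TCP and whose axes are the flange's). Camera axes: x right, y down, z forward; pixel columns grow to the right and rows downward; lengths in m; the calibration is good to about 2 mm. A picture is of the moment at which its call begins: read the wrist's pose just before it. camera_model takes no time and is no camera call.
- ctrl.sign_off(): hands the job in; it is judged then, once.
Trained networks look in the newest picture that a camera, given by its name, has taken for a name from the list of things; names that differ only in an ending like _2 or _b are one class to them, and where a whole thing is asked for, a point or a joint stands for the part that bears it (a point fixed in the world has none). Each returns a list of dicts, best first, with "score" (0 to 1); they miss things now and then, are a little off and sometimes report something else, mostly with a low value. They report only what shows in the picture. A call takes as long as a camera call.
- ctrl.find_in(camera, query): "uv" ([column, row] in pixels, amid what is visible of it).
The state is a dict: "time": time; "qpos": joint angles; "dq": joint speeds; "joint_efforts": joint torques, N m; "eef_pos": TCP position; "tcp_rot": TCP orientation; "contact_force": force on the tool from outside, world axes, zero at the start; "wrist_torque": the same for the moment, N m; "opening": opening from 0.0 (shut) to 1.0 (fully open); "finger_force": force on a finger pad.
Only numpy, scipy, OpenCV 4.12 (cv2) and the standard library are available. Lean on these libraries where they do the work, as an engineer would, in place of code of your own. Each camera call takes 0.05 s, during which the arm holds its last target. There are 200 camera calls.

## Working session

There is one attempt and no reset: what is moved stays moved. The work goes in short steps, Python scripts to look and compute and a tool call to move; the robot and the scene stay as the last step left them, time stands still between calls to the robot, and variables do not carry over. Pictures are saved under pics/ and viewed, at most 10 in all, crops included, and the job is handed in when it is done.

Besides the shell and the picture viewer there is one more tool, called after "Request:" as a command line: name --argument value ..., lists and objects as JSON in quotes. carry_out: Moves the arm, as the interface text tells. Its arguments: {"type":"object","properties":{"deltas":{"type":"array"},"grip":{"type":"number"},"grip_force":{"type":"number"}},"required":["deltas"]}

```bash
mkdir -p pics; cat > h.py <<'E'
import numpy as np, cv2
from plant import ctrl
from scipy.spatial.transform import Rotation as R
def cam(name):
    s=ctrl.get_state(); img,d=ctrl.read_camera(name); m=ctrl.camera_model(name)
    K=np.array(m["intrinsics"])
    if "extrinsics" in m: T=np.linalg.inv(np.array(m["extrinsics"]))
    else:
        W=np.eye(4); W[:3,:3]=R.from_quat(s["tcp_rot"]).as_matrix(); W[:3,3]=s["eef_pos"]
        T=W@np.array(m["hand_eye"])
    return img,d,K,T
def cloud(d,K,T):
    v,u=np.mgrid[:d.shape[0],:d.shape[1]]
    P=np.stack([(u-K[0,2])/K[0,0]*d,(v-K[1,2])/K[1,1]*d,d],-1)@T[:3,:3].T+T[:3,3]
    P[d<=0]=np.nan
    return P
def save(img,n): cv2.imwrite(f"pics/{n}.png",img[:,:,::-1])
E
python3 - <<'E'
from h import *
s=ctrl.get_state(); print({k:np.round(v,3) for k,v in s.items()})
ims=[]
for c in("scene","side"):
    img,d,K,T=cam(c); P=cloud(d,K,T); np.savez(c,img=img,P=P,K=K,T=T); print(c,T.round(3).tolist())
    for q in("tube","short_tube","strainer_tube","collet"):
        for r in ctrl.find_in(c,q)[:3]:
            u,v=np.round(r["uv"]).astype(int); print(q,r["score"],u,v,P[v,u].round(3))
    save(img,c)
E
```

```text
{'time': np.float64(0.0), 'qpos': array([ 0.962,  0.287,  1.578, -0.   ,  1.279, -0.15 ]), 'dq': array([ 0.001,  0.   , -0.001,  0.001, -0.   , -0.001]), 'joint_efforts': array([ 0.0000e+00, -4.0597e+01, -2.9263e+01, -0.0000e+00,  6.0000e-03,
        0.0000e+00]), 'eef_pos': array([0.299, 0.605, 0.23 ]), 'tcp_rot': array([ 0.227,  0.974, -0.001, -0.   ]), 'contact_force': array([ 0.669, -0.176,  0.551]), 'wrist_torque': array([ 0.021,  0.005, -0.01 ]), 'finger_force': np.float64(0.0), 'opening': np.float64(0.997)}
scene [[0.209, 0.579, -0.788, 1.141], [0.978, -0.134, 0.162, -0.128], [-0.012, -0.804, -0.594, 0.545], [0.0, 0.0, 0.0, 1.0]]
tube 0.58 148 217 [ 0.565 -0.223  0.131]
short_tube 0.64 232 224 [ 0.567 -0.091  0.096]
strainer_tube 0.63 187 218 [ 0.572 -0.163  0.125]
collet 0.78 367 209 [0.521 0.175 0.05 ]
side [[0.991, -0.101, 0.085, 0.464], [-0.13, -0.65, 0.748, -0.756], [-0.02, -0.753, -0.658, 0.734], [0.0, 0.0, 0.0, 1.0]]
tube 0.75 290 278 [ 0.551 -0.239  0.128]
short_tube 0.63 282 233 [ 0.557 -0.1    0.109]
strainer_tube 0.77 286 247 [ 0.554 -0.174  0.143]
collet 0.67 241 184 [0.486 0.122 0.081]
```

View pics/scene.png

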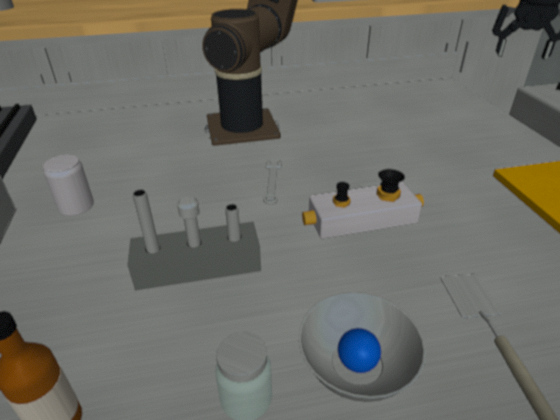

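View pics/side.png

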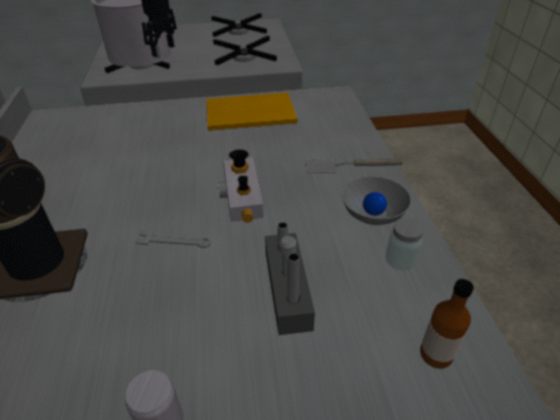

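The scene view shows the long tube at the left end of the block (top about 140,193), with the strainer and short tube beside it. The wide collet is at about (390,176). In the side view the tube top is at about (294,258) and the wide collet at about (239,155). I'll intersect these rays with the known heights.

```bash
python3 - <<'E'
from h import *
def ray(K,T,uv,z):
    r=T[:3,:3]@np.linalg.inv(K)@np.array([*uv,1]); return T[:3,3]+r*(z-T[2,3])/r[2]
for c,pt,pc in(("scene",(140,193),(391,176)),("side",(294,258),(239,155))):
    f=np.load(c+".npz"); K,T,P=f["K"],f["T"],f["P"]
    print(c,"tube",ray(K,T,pt,.173).round(3),"collet",ray(K,T,pc,.098).round(3))
    X=P.reshape(-1,3)
    near=(abs(X[:,0]-.56)<.15)&(abs(X[:,1]+.16)<.17)
    q=X[near&(abs(X[:,2]-.058)<.006)][:,:2]
    r=cv2.minAreaRect(q.astype(np.float32)); print("block",r,len(q))
    q=X[near&(X[:,2]>.075)&(X[:,1]<-.195)]; print("tube pts",np.median(q,0),len(q),q.min(0),q.max(0))
    q=X[(abs(X[:,0]-.5)<.15)&(abs(X[:,1]-.2)<.13)&(X[:,2]>.08)&(X[:,2]<.13)]; print("col",np.median(q,0),len(q),q.min(0),q.max(0))
E
```

```text
scene tube [ 0.556 -0.228  0.173] collet [0.489 0.231 0.098]
block ((0.5565741658210754, -0.15906460583209991), (0.2201383262872696, 0.07431811094284058), 89.4600830078125) 3310
tube pts [ 0.56442967 -0.22751833  0.13353669] 780 [ 0.54492975 -0.2399528   0.07503247] [ 0.56929002 -0.21803275  0.17633835]
col [0.48597941 0.22602317 0.09239373] 514 [0.46174595 0.11935437 0.08000442] [0.51331176 0.2583601  0.10065251]
side tube [ 0.559 -0.233  0.173] collet [0.49  0.227 0.098]
block ((0.5582566857337952, -0.16019538044929504), (0.2227499634027481, 0.070347361266613), 89.72347259521484) 1940
tube pts [ 0.55626658 -0.23806545  0.13701975] 515 [ 0.54672964 -0.24287977  0.07522752] [ 0.56883512 -0.2189303   0.17617882]
col [0.48920749 0.22756055 0.09226929] 284 [0.46390235 0.11768355 0.08024587] [0.5128244  0.25785986 0.10227372]
```

```bash
cat >> h.py <<'E'
def go(p,phi):
    s=ctrl.get_state(); A=R.from_quat(s["tcp_rot"]); a2=phi/2
    B=R.from_quat([np.cos(a2),np.sin(a2),0,0])
    print("t %.2f"%s["time"],"pos",np.round(s["eef_pos"],4),"F",np.round(s["contact_force"],1),"shift",A.inv().apply(np.array(p)-s["eef_pos"]).round(4),"turn",(A.inv()*B).as_rotvec().round(3))
E
python3 -c "
from h import *
go([.557,-.2295,.25],np.pi/2)"
```

```text
t 0.50 pos [0.2989 0.6052 0.2313] F [0.4 0.4 1. ] shift [-0.6011 -0.6341 -0.0187] turn [-0.     0.     1.112]
```

Request:
carry_out --deltas '[-0.042,-0.044,-0.004,0,0,0.1,-0.084,-0.088,-0.008,0,0,0.2,-0.126,-0.132,-0.012,0,0,0.3,-0.168,-0.176,-0.016,0,0,0.4,-0.21,-0.22,-0.018,0,0,0.5]' --grip 100

```text
time: 1.12
eef_pos: [0.3902, 0.3132, 0.25]
tcp_rot: [0.462, 0.887, 0.001, 0.001]
contact_force: [0.6, 0.3, 0.0]
opening: 1.001
finger_force: 0.0
```

```bash
python3 -c "
from h import *
go([.557,-.2295,.25],np.pi/2)"
```

```text
t 1.12 pos [0.3902 0.3132 0.25  ] F [0.6 0.3 0. ] shift [-5.406e-01 -1.737e-01 -1.000e-04] turn [ 0.002 -0.     0.609]
```

Request:
carry_out --deltas '[-0.054,-0.0174,0,0,0,0.09,-0.108,-0.0348,0,0,0,0.18,-0.162,-0.052,0,0,0,0.27,-0.216,-0.07,0,0,0,0.36,-0.27,-0.087,0,0,0,0.45]'

```text
time: 1.75
eef_pos: [0.474, 0.0422, 0.2498]
tcp_rot: [0.649, 0.761, 0.0, 0.001]
contact_force: [0.6, 0.6, -0.9]
opening: 1.0
finger_force: 0.0
```

```bash
python3 -c "
from h import *
go([.557,-.2295,.25],np.pi/2)"
```

```text
t 1.75 pos [0.474  0.0422 0.2498] F [ 0.6  0.6 -0.9] shift [-0.2814  0.039  -0.    ] turn [0.001 0.    0.159]
```

Request:
carry_out --deltas '[-0.06,0.008,0,0,0,0.05,-0.12,0.016,0,0,0,0.1,-0.18,0.025,0,0,0,0.159,-0.24,0.033,0,0,0,0.159,-0.281,0.039,0,0,0,0.159]'

```text
time: 2.38
eef_pos: [0.5578, -0.2298, 0.2494]
tcp_rot: [0.707, 0.708, 0.0, 0.0]
contact_force: [0.4, 0.2, 0.2]
opening: 1.001
finger_force: 0.0
```

```bash
python3 - <<'E'
from h import *
go([.557,-.2295,.111],np.pi/2)
img,d,K,T=cam("wrist"); P=cloud(d,K,T); save(img,"w1")
print(T.round(3)[:3,3])
for q in("tube","strainer_tube"):
    for r in ctrl.find_in("wrist",q)[:2]:
        u,v=np.round(r["uv"]).astype(int); print(q,r["score"],u,v,P[v,u].round(3))
X=P.reshape(-1,3); np.save("w1.npy",P)
q=X[(abs(X[:,0]-.557)<.03)&(abs(X[:,1]+.23)<.03)&(X[:,2]>.16)&(X[:,2]<.185)]
print(len(q),np.median(q,0),q.min(0),q.max(0)) if len(q) else 0
# predicted pixel of top center
p=np.linalg.inv(T)@[.557,-.2295,.173,1]; print((K@p[:3]/p[2]).round(1))
E
```

```text
t 2.38 pos [ 0.5578 -0.2298  0.2494] F [0.4 0.2 0.2] shift [ 0.0003 -0.0008  0.1384] turn [0.    0.    0.001]
[ 0.559 -0.16   0.391]
tube 0.58 278 206 [ 0.556 -0.221  0.173]
strainer_tube 0.86 278 105 [ 0.556 -0.16   0.148]
990 [ 0.55836278 -0.22957523  0.17275081] [ 0.54749286 -0.24219161  0.16000842] [ 0.56937053 -0.21992345  0.1749765 ]
[278.9 218.9   1. ]
```

View pics/w1.png

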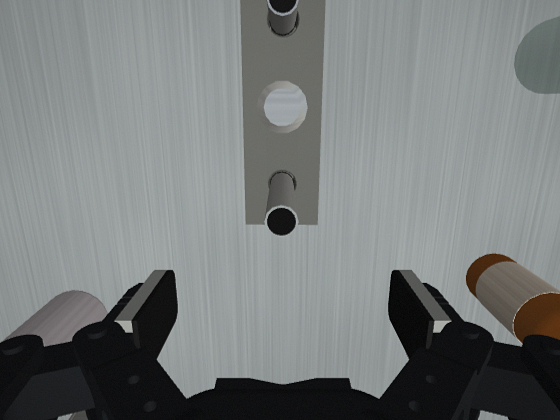

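The wrist view shows the tube top at (281,220), within about 1.5 mm of the prediction, and it is centred between the fingers. I'll descend and grip.

Request:
carry_out --deltas '[0,0.0005,0.05,0,0,0,0,0.0005,0.1,0,0,0,0,0.0005,0.138,0,0,0,0,0.0005,0.138,0,0,0]'

```text
time: 3.02
eef_pos: [0.5554, -0.2242, 0.1077]
tcp_rot: [0.706, 0.709, -0.001, -0.004]
contact_force: [0.9, 0.3, 0.1]
opening: 1.001
finger_force: 0.0
```

Request:
carry_out --deltas '[0,0,0,0,0,0,0,0,0,0,0,0,0,0,0,0,0,0,0,0,0,0,0,0,0,0,0,0,0,0]' --grip 0 --grip_force 70

```text
time: 3.65
eef_pos: [0.5583, -0.2276, 0.113]
tcp_rot: [0.706, 0.708, -0.0, 0.001]
contact_force: [-1.7, 1.1, 5.6]
opening: 0.24
finger_force: 68.2
```

Request:
carry_out --deltas '[0,0,0,0,0,0,0,0,0,0,0,0]'

```text
time: 3.9
eef_pos: [0.5583, -0.2276, 0.113]
tcp_rot: [0.706, 0.708, -0.0, 0.001]
contact_force: [-2.5, 0.0, 5.9]
opening: 0.237
finger_force: 68.2
```

Request:
carry_out --deltas '[0,0,-0.02,0,0,0,0,0,-0.06,0,0,0,0,0,-0.11,0,0,0,0,0,-0.15,0,0,0,0,0,-0.17,0,0,0]'

```text
time: 4.53
eef_pos: [0.5588, -0.2274, 0.2852]
tcp_rot: [0.706, 0.708, 0.001, 0.003]
contact_force: [-0.2, 0.6, -1.4]
opening: 0.238
finger_force: 68.7
```

```bash
python3 - <<'E'
from h import *
go([.489,.23,.29],np.pi/2)
for c in("scene","wrist"):
    img,d,K,T=cam(c); P=cloud(d,K,T); np.savez(c+"2",img=img,P=P,K=K,T=T); save(img,c+"2")
    for r in ctrl.find_in(c,"tube")[:2]: print(c,r)
    X=P.reshape(-1,3)
    if c=="scene":
        for z in np.arange(.15,.25,.02):
            q=X[(abs(X[:,0]-.57)<.03)&(abs(X[:,1]+.23)<.03)&(abs(X[:,2]-z)<.01)]
            if len(q):print(z.round(3),len(q),q.mean(0).round(4),q.min(0).round(3))
E
```

```text
t 4.53 pos [ 0.5588 -0.2274  0.2852] F [-0.2  0.6 -1.4] shift [ 0.4576 -0.0684 -0.0063] turn [0.005 0.003 0.003]
scene {'uv': [130.6, 160.3], 'score': 0.71}
0.19 141 [ 0.5658 -0.2279  0.1912] [ 0.557 -0.24   0.181]
0.21 183 [ 0.5656 -0.2277  0.2101] [ 0.556 -0.24   0.2  ]
0.23 182 [ 0.5658 -0.2276  0.2301] [ 0.557 -0.24   0.22 ]
wrist {'uv': [282.6, 310.4], 'score': 0.93}
```

View pics/scene2.png

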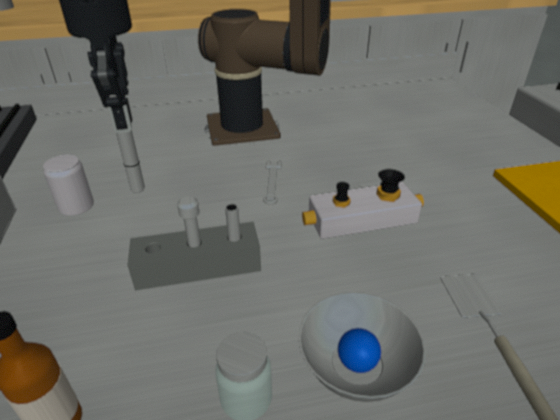

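The scene view shows the tube held upright, clear of the block (foot about 137,190), and both bystanders still standing. I'll carry it to the collet.

Request:
carry_out --deltas '[0.03,-0.0045,-0.003,0,0,0,0.085,-0.0127,-0.006,0,0,0,0.14,-0.021,-0.006,0,0,0,0.195,-0.029,-0.006,0,0,0,0.25,-0.037,-0.006,0,0,0]'

```text
time: 5.35
eef_pos: [0.5186, 0.0246, 0.2842]
tcp_rot: [0.706, 0.708, -0.001, -0.002]
contact_force: [0.7, -0.4, -1.2]
opening: 0.236
finger_force: 68.7
```

Request:
carry_out --deltas '[0.055,-0.008,0,0,0,0,0.11,-0.016,0,0,0,0,0.16,-0.024,0,0,0,0,0.19,-0.029,0,0,0,0,0.207,-0.0314,0,0,0,0]'

```text
time: 5.98
eef_pos: [0.4868, 0.2308, 0.2845]
tcp_rot: [0.705, 0.709, -0.002, -0.001]
contact_force: [0.9, -0.6, -1.1]
opening: 0.241
finger_force: 68.7
```

Request:
carry_out --deltas '[0,0,0,0,0,0,0,0,0,0,0,0]'

```text
time: 6.22
eef_pos: [0.4883, 0.2287, 0.2866]
tcp_rot: [0.706, 0.708, -0.001, -0.0]
contact_force: [-0.1, 0.6, -1.9]
opening: 0.241
finger_force: 68.7
```

```bash
python3 - <<'E'
from h import *
go([.489,.23,.23],np.pi/2)
for c in("scene","side"):
    img,d,K,T=cam(c); P=cloud(d,K,T); np.savez(c+"3",img=img,P=P,K=K,T=T); save(img,c+"3")
a,b=[np.load(c+"3.npz")["img"][y:y+140,x:x+140] for c,x,y in(("scene",320,90),("side",170,60))]
save(cv2.resize(np.hstack([a,b]),(800,400),interpolation=cv2.INTER_CUBIC),"both3")
for c in("scene","side"):
    X=np.load(c+"3.npz")["P"].reshape(-1,3); Tc=np.load(c+"3.npz")["T"]
    n=(abs(X[:,0]-.489)<.04)&(abs(X[:,1]-.23)<.04)
    for z in (.195,.215,.235,.255):
        q=X[n&(abs(X[:,2]-z)<.008)]
        if len(q): print(c,z,len(q),q.mean(0).round(4),q.min(0).round(3),q.max(0).round(3))
    q=X[n&(abs(X[:,2]-.098)<.004)]; print("rim",len(q),q.min(0).round(4),q.max(0).round(4))
E
```

```text
t 6.22 pos [0.4883 0.2287 0.2866] F [-0.1  0.6 -1.9] shift [0.0013 0.0007 0.0566] turn [-0.001  0.001  0.002]
scene 0.195 99 [0.494  0.223  0.1951] [0.481 0.215 0.187] [0.5   0.236 0.203]
scene 0.215 105 [0.4937 0.2232 0.2151] [0.48  0.216 0.207] [0.499 0.237 0.223]
scene 0.235 112 [0.494  0.2231 0.235 ] [0.481 0.215 0.227] [0.5   0.237 0.243]
scene 0.255 114 [0.4944 0.2234 0.255 ] [0.482 0.216 0.247] [0.501 0.236 0.263]
rim 162 [0.4602 0.206  0.0941] [0.513  0.2574 0.1003]
side 0.195 49 [0.4882 0.2183 0.1952] [0.478 0.213 0.188] [0.5   0.229 0.203]
side 0.215 51 [0.4888 0.2185 0.2148] [0.478 0.213 0.207] [0.499 0.227 0.223]
side 0.235 56 [0.4885 0.2184 0.2349] [0.478 0.214 0.227] [0.5   0.227 0.243]
side 0.255 57 [0.4888 0.2184 0.2547] [0.479 0.214 0.247] [0.499 0.226 0.263]
rim 91 [0.4639 0.2058 0.094 ] [0.5128 0.2578 0.1014]
```

View pics/both3.png

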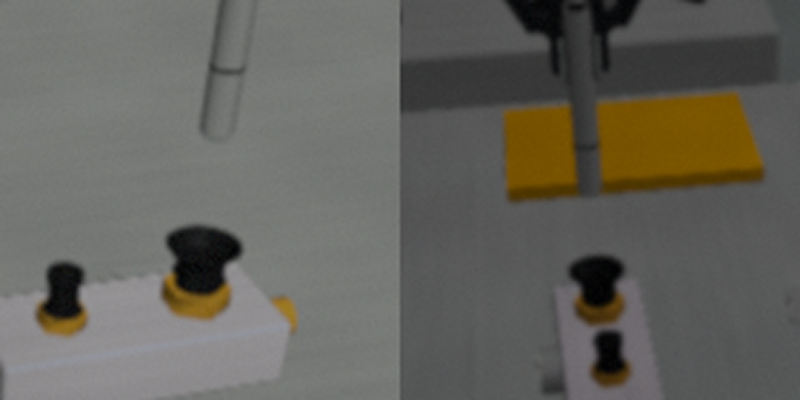

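The crops show the tube upright above the wide collet. It sits about 4 mm off in -y, which the depth data confirms. I'll correct this while lowering it into the funnel.

Request:
carry_out --deltas '[0.0035,0.0005,0.03,0,0,0,0.0035,0.0005,0.065,0,0,0,0.0035,0.0005,0.085,0,0,0,0.0035,0.0005,0.092,0,0,0,0.0035,0.0005,0.092,0,0,0]'

```text
time: 6.95
eef_pos: [0.489, 0.2328, 0.1955]
tcp_rot: [0.706, 0.708, -0.0, 0.0]
contact_force: [0.5, -0.0, -0.7]
opening: 0.238
finger_force: 68.7
```

```bash
python3 - <<'E'
from h import *
go([.489,.232,.18],np.pi/2)
for c in("scene","side"):
    img,d,K,T=cam(c); save(img,c+"4"); np.savez(c+"4",img=img)
a,b=[np.load(c+"4.npz")["img"][y:y+100,x:x+100] for c,x,y in(("scene",340,110),("side",190,90))]
save(cv2.resize(np.hstack([a,b]),(800,400),interpolation=cv2.INTER_CUBIC),"both4")
E
```

```text
t 6.95 pos [0.489  0.2328 0.1955] F [ 0.5 -0.  -0.7] shift [-0.0008  0.      0.0155] turn [0.    0.    0.002]
```

View pics/both4.png

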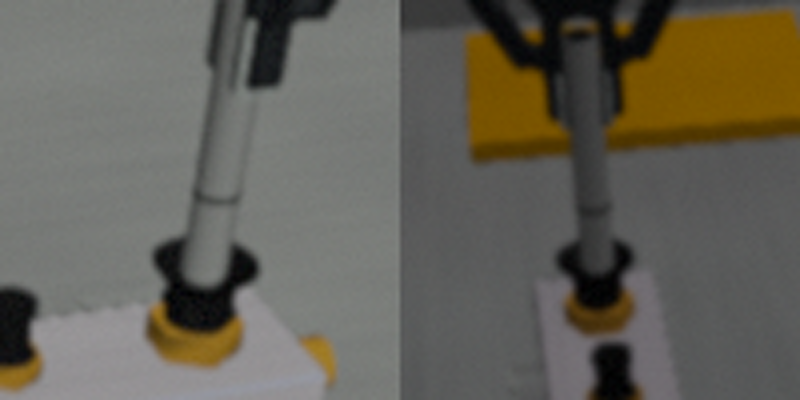

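The foot is inside the funnel and roughly centred in both views, with no contact force. I'll lower it slowly into the bore.

Request:
carry_out --deltas '[0,0,0.003,0,0,0,0,0,0.006,0,0,0,0,0,0.009,0,0,0,0,0,0.012,0,0,0]'

```text
time: 7.55
eef_pos: [0.4886, 0.2333, 0.1831]
tcp_rot: [0.706, 0.708, -0.0, -0.0]
contact_force: [0.3, -0.2, -1.1]
opening: 0.238
finger_force: 68.7
```

Request:
carry_out --deltas '[0,0,0.003,0,0,0,0,0,0.006,0,0,0,0,0,0.009,0,0,0,0,0,0.012,0,0,0]'

```text
time: 8.05
eef_pos: [0.4892, 0.2336, 0.1732]
tcp_rot: [0.706, 0.708, 0.0, 0.0]
contact_force: [-2.9, 0.3, 5.7]
opening: 0.242
finger_force: 69.8
```

Request:
carry_out --deltas '[0,0,0.003,0,0,0,0,0,0.006,0,0,0,0,0,0.009,0,0,0,0,0,0.012,0,0,0,0,0,0.012,0,0,0]'

```text
time: 8.68
eef_pos: [0.4889, 0.2335, 0.16]
tcp_rot: [0.706, 0.708, 0.0, 0.0]
contact_force: [-0.7, -0.2, 3.4]
opening: 0.24
finger_force: 69.2
```

Past the seal. About 5 mm is left to the bottom.

Request:
carry_out --deltas '[0,0,0.002,0,0,0,0,0,0.004,0,0,0,0,0,0.006,0,0,0,0,0,0.006,0,0,0]'

```text
time: 9.18
eef_pos: [0.4891, 0.2336, 0.1549]
tcp_rot: [0.706, 0.708, 0.0, 0.0]
contact_force: [-2.8, 0.8, 8.0]
opening: 0.239
finger_force: 69.9
```

Request:
carry_out --deltas '[0,0,0.001,0,0,0,0,0,0.002,0,0,0,0,0,0.002,0,0,0]'

```text
time: 9.55
eef_pos: [0.4894, 0.2337, 0.1549]
tcp_rot: [0.706, 0.708, 0.001, 0.0]
contact_force: [-4.7, -0.6, 14.1]
opening: 0.244
finger_force: 71.1
```

Request:
carry_out --deltas '[0,0,0.001,0,0,0,0,0,0.002,0,0,0,0,0,0.002,0,0,0]'

```text
time: 9.93
eef_pos: [0.4897, 0.2339, 0.1548]
tcp_rot: [0.706, 0.708, 0.001, 0.0]
contact_force: [-8.0, -0.8, 21.5]
opening: 0.244
finger_force: 72.4
```

```bash
python3 - <<'E'
from h import *
for c in("scene","side"):
    img,d,K,T=cam(c); np.savez(c+"5",img=img)
a,b=[np.load(c+"5.npz")["img"][y:y+100,x:x+100] for c,x,y in(("scene",340,110),("side",190,90))]
save(cv2.resize(np.hstack([a,b]),(800,400),interpolation=cv2.INTER_CUBIC),"both5")
E
```

```text
(no output)
```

View pics/both5.png

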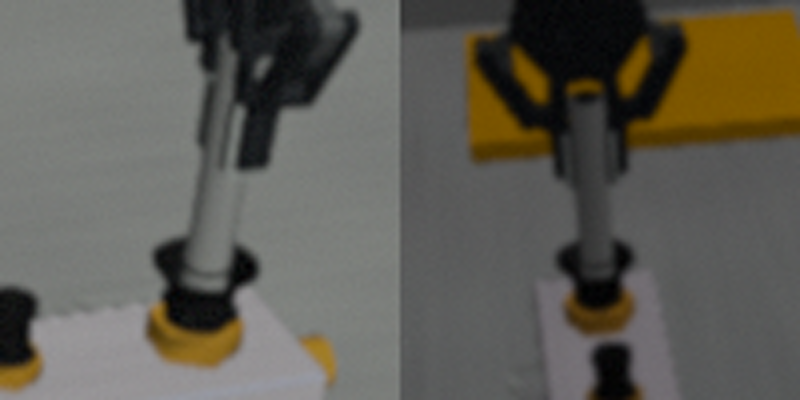

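The ring is at the mouth level in both views. Height has stalled at 0.155 while the force rises to 21 N, so the tube has bottomed. I'll relax the push, then release.

Request:
carry_out --deltas '[0,0,-0.003,0,0,0,0,0,-0.004,0,0,0]'

```text
time: 10.28
eef_pos: [0.489, 0.2336, 0.1549]
tcp_rot: [0.706, 0.708, 0.001, 0.0]
contact_force: [-1.7, 1.0, 3.7]
opening: 0.239
finger_force: 69.6
```

Request:
carry_out --deltas '[0,0,0,0,0,0,0,0,0,0,0,0,0,0,0,0,0,0,0,0,0,0,0,0,0,0,0,0,0,0]' --grip 100

```text
time: 10.9
eef_pos: [0.4887, 0.2332, 0.1532]
tcp_rot: [0.706, 0.708, -0.0, -0.0]
contact_force: [-0.5, 0.2, -0.3]
opening: 1.002
finger_force: 0.0
```

Fully open; retreat straight up.

Request:
carry_out --deltas '[0,0,-0.03,0,0,0,0,0,-0.07,0,0,0,0,0,-0.12,0,0,0,0,0,-0.15,0,0,0,0,0,-0.15,0,0,0]'

```text
time: 11.52
eef_pos: [0.4901, 0.2336, 0.3069]
tcp_rot: [0.706, 0.708, 0.003, 0.002]
contact_force: [-0.2, -0.1, -0.8]
opening: 1.001
finger_force: 0.0
```

```bash
python3 - <<'E'
from h import *
for c in("scene","side"):
    img,d,K,T=cam(c); X=cloud(d,K,T).reshape(-1,3); np.savez(c+"6",img=img)
    n=(abs(X[:,0]-.489)<.03)&(abs(X[:,1]-.23)<.03)
    for z in (.12,.15,.18,.2):
        q=X[n&(abs(X[:,2]-z)<.01)]; print(c,z,len(q),q.mean(0).round(4))
    print("top",np.nanmax(X[n&(X[:,2]<.24)][:,2]))
save(np.load("scene6.npz")["img"],"final")
E
```

```text
scene 0.12 104 [0.4944 0.228  0.1201]
scene 0.15 112 [0.4944 0.2279 0.1505]
scene 0.18 119 [0.4944 0.2277 0.1802]
scene 0.2 128 [0.4943 0.2275 0.2001]
top 0.218964657354483
side 0.12 55 [0.4887 0.2235 0.1196]
side 0.15 61 [0.4891 0.2237 0.15  ]
side 0.18 64 [0.4888 0.2232 0.1796]
side 0.2 64 [0.4886 0.223  0.1999]
top 0.21920236873373566
```

View pics/final.png

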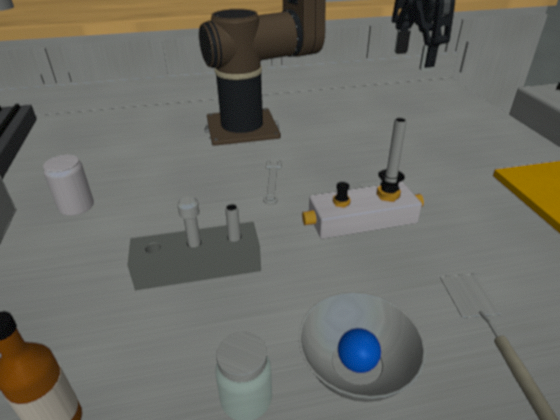

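The final view shows the tube upright in the wide collet (top 400,120), with the bystanders standing. The measured top is 0.219 m against 0.215 m expected. The same cameras read the tube's top 3 mm high at the start, so this matches a bottomed tube.

```bash
python3 -c "
from plant import ctrl
print(ctrl.sign_off())"
```

```text
the job is handed in; nothing more can be done
None
```

The long tube is bottomed in the wide collet and was left standing upright, the other two tubes are still in the block, and the job is handed in at about 12 s of arm time.

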